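# Close the cover of the loaded test reader

## Robot

A 6-joint arm with a two-finger parallel gripper is mounted at the origin on a cart in front of the work surface, level with it; the furniture and walls round the work are solid. World frame = base frame: x ahead of the robot, y to its left, z up, the work surface at z = 0. Lengths are in m, angles in degrees, forces in N, time in s.
With the tool pointing down it reaches from about 0.4 to 0.825 m from the base axis. Payload 7 kg.
Tool frame: the origin (TCP) lies on the centre line of the jaws, within the pads' length; the fingertips stand 8 mm ahead of it and the grasp point (between the pads) lies 11 mm behind it; z points along the fingers, y is the line along which they close (so a half turn about z gives the same grasp; the last joint's range is limited). The gripper opens to 88 mm and grips with 3 to 60 N. Pads are 19 mm wide; open, the fingers measure 130 mm over their backs; the gripper's body (78 mm by 193 mm) begins 47 mm behind the grasp point.
Start: joints at [79.761, 20.546, 0.682, 0, -70.136, -16.507], TCP at [0.304, 0.603, 0.235] pointing down, gripper open.
Joint ranges: [-176.03, 176.03], [-82.01, 121.73], [-58.28, 71.71], [-173.87, 95.51], [-174.79, -0.11], [-173.66, 173.66]. Speed limits (degrees/s): [136.94, 136.94, 172.46, 180, 180, 180].

## Interface

Orientations are given as [roll, pitch, yaw] about the fixed x, y, z axes, in that order (R = Rz(yaw) Ry(pitch) Rx(roll)).
In Python, from plant import ctrl, vision gives the robot as it stands. The module is installed in compiled form; this text tells all that it offers.
- The arm moves only by the tool move_arm, never from a script. Its argument "moves" is one flat list of numbers, 7 for each row, row after row: the finger opening in cm, from 0 to 8.76, then the shift along the tool's x, y, z in cm, then the turn, a rotation vector about the tool's x, y, z in rad. A call has 1 to 8 rows; each row shifts and turns the commanded pose from where the row before left it, along the tool's axes as they then stand; what a row does not reach is not made up. A row lasts 1/10 s, in which the tool goes at most 50 mm and 8.59 degrees, less where a joint would pass 70% of its speed; a pose out of reach is approached as far as the arm can. A call with a gripper value outside its range is refused whole. The fingers move at their own pace and stop on an object; the grip force is fixed at half the most. Time passes only in rows, so rows that do not move let the fingers close. It gives the time, the measured TCP pose, the force, the opening and the grip force at its end, in the units of the state.
- ctrl.get_obs(): the state, without advancing time (a new reading comes with each control period).
- vision.snapshot(name): name is "scene" or "top"; returns (picture, depth): 420x560x3 uint8, red, green, blue; 420x560 float32, m along the optical axis (not along the pixel's ray), 0 where there is no reading.
- vision.camera_model(name): a dict with "vertical_fov" (degrees; the focal length in pixels is half the picture's height over the tangent of half this angle, whatever the lens; pixels are square), "cx", "cy" (the principal point, pixels), "cam_to_world" (4x4, takes a point from camera to world coordinates). Camera axes: x right, y down, z forward; pixel columns grow to the right and rows downward; lengths in m; the calibration is good to about 2 mm. A picture is of the moment at which its call begins. camera_model takes no time and is no camera call.
- ctrl.close_job(): hands the job in; it is judged then, once.
The state is a dict: "clock": time; "joint_pos": joint angles; "qvel": joint speeds; "tau": joint torques, N m; "tool_pos": TCP position; "orientation": TCP orientation; "force": force on the tool from outside, world axes, zero at the start; "moment": the same for the moment, N m; "opening": finger opening in m; "gripper_force": force on a finger pad.
Only numpy, scipy, OpenCV 4.12 (cv2) and the standard library are available. Lean on these libraries where they do the work, as an engineer would, in place of code of your own. Each camera call takes 0.05 s, during which the arm holds its last target. There are 200 camera calls.

## Task

Two identical card readers stand on the bench with their blue-framed clear covers ajar, and one of them has a white test card in its bay. Press the cover of that reader down until the catch holds it fully shut, with the card still in its bay, then let go; leave the cover of the empty reader standing open.

Things in the scene. Friction and masses are not known exactly. Their poses are not given: they have to be found in the camera images.
- reader_a: Reader holding the card, fixed: white, 159 x 104 x 40 mm high (x -92 to +67). Origin on the bench under its middle; x points to its rear, its front (grey display, two keys) faces roughly the robot, z up. Cover hinge along y at x = +50, z = 44 mm. The cover is 98 wide and reaches 119 mm forward of the hinge; shut, its top is level at z = 48 mm. Press down at x = -30, y = 0.
- reader_a_cover (a joint): Angle of its clear, blue-framed cover (rad): 0 shut, larger = front edge higher. A weak hinge spring holds it ajar at 0.35 to 0.6 and lifts it again if let go too soon. Near 0.11 the tongue meets a spring plunger; passing it takes 8 to 12 N some 80 mm from the hinge; below 0.05 it snaps to 0 and is held.
- reader_b_cover (a joint): Cover angle (rad, same meaning) of the identical but empty reader, which stands left or right of the loaded one, centres at least 180 mm apart. Ajar at 0.35 to 0.6; leave it so.
- test_card: White test card 20 x 70 x 5 mm lying loose in the black bay of reader_a (bay 28 x 78 mm, 11 mm deep, its middle at x = +16 mm), its length along the reader's y. Origin at the centre of its underside, 30 mm above the bench. Spare white cards lie on the bench farther off.

How it is judged (in metres and radians):
At the end, for the whole second after the job is handed in: The loaded reader's cover is held shut by its catch (within 0.03 rad of fully shut), the card lies at rest in its bay (within 15 mm of the bay's middle both ways, underside below 40 mm), and the empty reader's cover still stands open (more than 0.25 rad) (value of joint reader_a_cover below 0.03 rad and value of joint reader_b_cover above 0.25 rad and linear speed of test_card below 0.02 m/s and x of test_card in the frame of reader_a between 0.001 and 0.031 m and y of test_card in the frame of reader_a between -0.015 and 0.015 m and z of test_card in the frame of reader_a below 0.04 m); the robot touches nothing.
It fails at once if the cover of the empty reader is pressed down (below 0.15 rad) (value of joint reader_b_cover below 0.15 rad).
It also fails if it takes over 29 s, if anything falls off the work surface, if the arm or the gripper's body presses on something with over 40 N, if the wrist force passes 120 N, or if a joint passes its speed limit or range.

## Working session

There is one attempt and no reset: what is moved stays moved. The work goes in short steps, Python scripts to look and compute and a tool call to move; the robot and the scene stay as the last step left them, time stands still between calls to the robot, and variables do not carry over. Pictures are saved under pics/ and viewed, at most 10 in all, crops included, and the job is handed in when it is done.

Besides the shell and the picture viewer there is one more tool, called by a JSON object that holds its "name" and its "arguments", one argument or row to a line. move_arm: Moves the arm, as the interface text tells. Its arguments: {"type":"object","properties":{"moves":{"type":"array"}},"required":["moves"]}

```bash
mkdir -p pics
python3 - <<'E'
from plant import ctrl, vision
import cv2, numpy as np
for n in ("scene","top"):
    p,d=vision.snapshot(n); cv2.imwrite(f"pics/{n}0.png",p[:,:,::-1]); np.savez(f"{n}0.npz",p=p,d=d)
    m=vision.camera_model(n); print(n,m)
print(ctrl.get_obs())
E
```

```text
scene {'vertical_fov': 55.13844562034759, 'cx': 280.04298819506255, 'cy': 213.5154335488029, 'cam_to_world': array([[-0.71019905, -0.33347427,  0.62000985,  0.08522559],
       [-0.7038404 ,  0.31752697, -0.63544104,  0.53841933],
       [ 0.01503338, -0.88767761, -0.46022002,  0.45050835],
       [ 0.        ,  0.        ,  0.        ,  1.        ]])}
top {'vertical_fov': 52.693120022702786, 'cx': 281.1685875851305, 'cy': 204.3840832918931, 'cam_to_world': array([[ 0.00705586, -0.99098014,  0.13382294,  0.46278129],
       [-0.99993456, -0.00819731, -0.00798049,  0.0024119 ],
       [ 0.0090055 , -0.13375787, -0.99097312,  1.07210777],
       [ 0.        ,  0.        ,  0.        ,  1.        ]])}
{'clock': 0.1, 'joint_pos': array([ 7.97621087e+01,  2.05853263e+01,  6.39607675e-01, -1.70416635e-02,
       -7.01352276e+01, -1.65073548e+01]), 'qvel': array([ 0.13091705, -0.08146792,  0.1568705 , -0.02071649,  0.00576396,
        0.12370586]), 'tau': array([-1.00160381e-03, -5.84161270e+01,  2.93750703e+01,  7.01549783e+00,
        1.01423910e-02, -4.85860551e-05]), 'tool_pos': array([0.30359891, 0.60240397, 0.23374562]), 'orientation': array([ 1.79917838e+02, -7.64097373e-03, -2.67510427e+01]), 'force': array([0.19970888, 1.08585894, 0.0020811 ]), 'moment': array([0.02574509, 0.01311781, 0.00084607]), 'gripper_force': 0.0, 'opening': 0.08747715023618395}
```

View pics/top0.png

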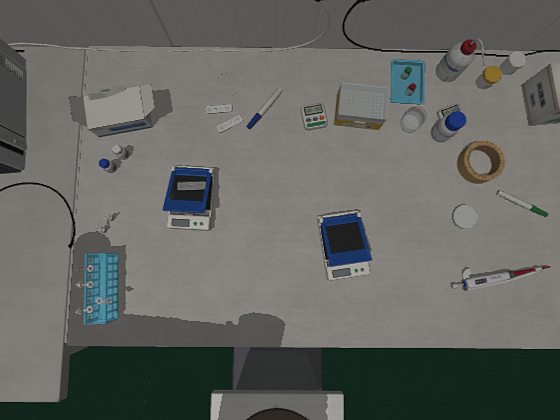

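View pics/scene0.png

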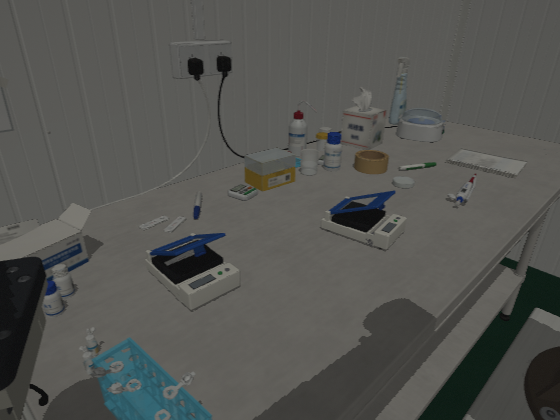

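The top view shows readers at about (190,197), with a pale bar in its bay at (190,186), and (345,243), with a bay that looks empty. I'll zoom in on both and measure them.

```bash
cat > h.py <<'E'
import numpy as np, cv2
from plant import vision
def cloud(n,d):
    m=vision.camera_model(n); f=210/np.tan(np.radians(m["vertical_fov"]/2))
    v,u=np.mgrid[0:420,0:560]
    P=np.stack([(u-m["cx"])/f*d,(v-m["cy"])/f*d,d],-1)
    T=m["cam_to_world"]; return P@T[:3,:3].T+T[:3,3]
E
python3 - <<'E'
from h import *
z=np.load("top0.npz");p,d=z["p"],z["d"]; W=cloud("top",d)
a=p[155:240,150:230];b=p[200:285,305:385]
cv2.imwrite("pics/crop.png",cv2.resize(np.hstack([a,b]),None,fx=5,fy=5,interpolation=cv2.INTER_CUBIC)[:,:,::-1])
hsv=cv2.cvtColor(p,cv2.COLOR_RGB2HSV)
for r0,r1,c0,c1 in((155,240,150,230),(200,285,305,385)):
    w=W[r0:r1,c0:c1].reshape(-1,3); h=hsv[r0:r1,c0:c1].reshape(-1,3)
    bl=(h[:,1]>150)&(abs(h[:,0].astype(int)-112)<15); wh=(h[:,1]<60)&(w[:,2]>.03)&(w[:,2]<.05)&(h[:,2]>120)
    for nm,k in(("blue",bl),("white",wh)):
        q=w[k]; print(nm,k.sum(),q.min(0).round(3),q.max(0).round(3),np.median(q,0).round(3))
        print(cv2.minAreaRect(q[:,:2].astype(np.float32)*1000))
    q=w[bl]; A=np.c_[q[:,:2],np.ones(len(q))]; print("plane",np.linalg.lstsq(A,q[:,2],rcond=None)[0])
    q=w[wh];
E
```

```text
blue 944 [0.463 0.002 0.041] [0.692 0.268 1.072] [0.604 0.216 0.085]
((590.9161376953125, 124.15982818603516), (325.9503173828125, 136.8239288330078), 66.3070068359375)
white 409 [0.54  0.165 0.03 ] [0.696 0.273 0.05 ] [0.562 0.21  0.04 ]
((619.0003662109375, 218.2638702392578), (101.78141784667969, 154.63299560546875), 86.84109497070312)
plane [-0.58058203 -0.17318842  0.4777479 ]
blue 1013 [ 0.456 -0.211  0.036] [0.579 0.002 1.072] [ 0.491 -0.156  0.082]
((509.56494140625, -98.45169067382812), (114.8708724975586, 213.68003845214844), 8.81210708618164)
white 419 [ 0.422 -0.221  0.03 ] [ 0.586 -0.1    0.05 ] [ 0.449 -0.18   0.04 ]
((504.9175720214844, -159.31991577148438), (157.2220458984375, 102.9655532836914), 8.875561714172363)
plane [-0.61000801  0.60568023  0.48386004]
```

View pics/crop.png

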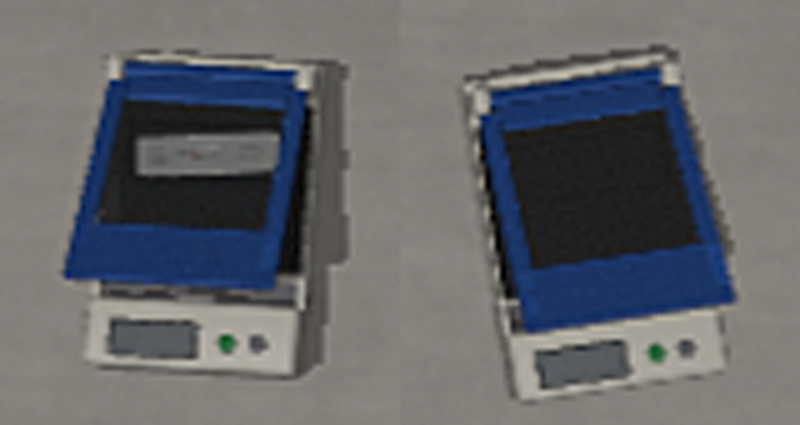

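The left reader holds the card: the bar is visible in its bay in the crop, and the right reader's bay is empty. The loaded reader's yaw is about −3°, its origin is near (0.631, 0.218), and the press point is near (0.601, 0.219). I'll turn the tool, close the fingers and go above it.

{"name": "move_arm", "arguments": {
  "moves": [0, 0, 0, 0, 0, 0, -0.137, 0, 0, 0, 0, 0, 0, -0.137, 0, 0, 0, 0, 0, 0, -0.137, 0, 2.66, 3.06, 0, 0, 0, 0, 0, 2.66, 3.06, 0, 0, 0, 0, 0, 2.66, 3.06, 0, 0, 0, 0, 0, 2.66, 3.06, 0, 0, 0, 0, 0, 2.66, 3.06, 0, 0, 0, 0]
}}

```text
clock: 0.9
tool_pos: [0.4286, 0.4411, 0.2342]
orientation: [180.0, 0.0, -3.2]
force: [0.8, 0.8, 0.2]
opening: 0.0293
gripper_force: 0.0
```

{"name": "move_arm", "arguments": {
  "moves": [0, 2.66, 3.06, 0, 0, 0, 0, 0, 2.66, 3.06, 0, 0, 0, 0, 0, 2.66, 3.06, 0, 0, 0, 0, 0, 2.66, 3.06, 0, 0, 0, 0, 0, 2.66, 3.06, 0, 0, 0, 0, 0, 2.66, 3.06, 0, 0, 0, 0, 0, 2.66, 3.06, 0, 0, 0, 0, 0, 0, 0, 0, 0, 0, 0]
}}

```text
clock: 1.7
tool_pos: [0.6039, 0.2145, 0.2337]
orientation: [179.9, 0.1, -3.4]
force: [-0.3, 0.9, 0.1]
opening: 0.0005
gripper_force: 0.0
```

{"name": "move_arm", "arguments": {
  "moves": [0, -0.2, -0.4, 3, 0, 0, 0, 0, 0, 0, 3, 0, 0, 0, 0, 0, 0, 3, 0, 0, 0, 0, 0, 0, 1.5, 0, 0, 0, 0, 0, 0, 0, 0, 0, 0]
}}

```text
clock: 2.2
tool_pos: [0.5984, 0.2217, 0.1265]
orientation: [179.8, 0.3, -3.2]
force: [-0.2, -0.3, 0.4]
opening: 0.0002
gripper_force: 0.0
```

Run:
```python
from h import *
p,d=vision.snapshot("scene"); cv2.imwrite("pics/s1.png",cv2.resize(p[180:340,100:320],None,fx=3,fy=3)[:,:,::-1])
```

```text
(no output)
```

View pics/s1.png

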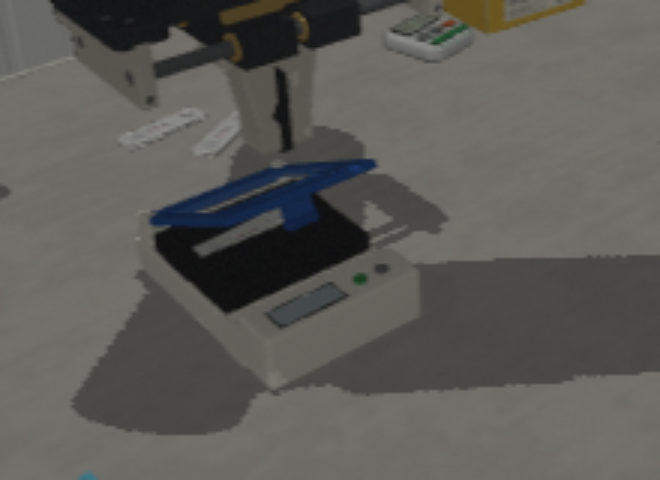

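The tips are over the front half of the cover, at about (280,150) in the crop. I'll press down gradually.

{"name": "move_arm", "arguments": {
  "moves": [0, 0.2, 0, 1, 0, 0, 0, 0, 0, 0, 1, 0, 0, 0, 0, 0, 0, 1, 0, 0, 0, 0, 0, 0, 1, 0, 0, 0, 0, 0, 0, 0.8, 0, 0, 0, 0, 0, 0, 0, 0.5, 0, 0, 0, 0, 0, 0, 0, 0, 0, 0]
}}

```text
$.moves: bad value
```

{"name": "move_arm", "arguments": {
  "moves": [0, 0.2, 0, 1, 0, 0, 0, 0, 0, 0, 1, 0, 0, 0, 0, 0, 0, 1, 0, 0, 0, 0, 0, 0, 1, 0, 0, 0, 0, 0, 0, 0.8, 0, 0, 0, 0, 0, 0, 0.4, 0, 0, 0, 0, 0, 0, 0, 0, 0, 0]
}}

```text
clock: 2.95
tool_pos: [0.6019, 0.2221, 0.0768]
orientation: [180.0, 0.1, -3.2]
force: [-0.4, -0.4, 0.8]
opening: 0.0005
gripper_force: 0.0
```

{"name": "move_arm", "arguments": {
  "moves": [0, 0, 0, 0.5, 0, 0, 0, 0, 0, 0, 0.4, 0, 0, 0, 0, 0, 0, 0.4, 0, 0, 0, 0, 0, 0, 0.3, 0, 0, 0, 0, 0, 0, 0, 0, 0, 0]
}}

```text
clock: 3.45
tool_pos: [0.6019, 0.2224, 0.0621]
orientation: [-180.0, 0.0, -3.2]
force: [-3.3, 0.6, 5.2]
opening: 0.0006
gripper_force: 2.2
```

{"name": "move_arm", "arguments": {
  "moves": [0, 0, 0, 0.2, 0, 0, 0, 0, 0, 0, 0.2, 0, 0, 0, 0, 0, 0, 0.1, 0, 0, 0, 0, 0, 0, 0, 0, 0, 0]
}}

```text
clock: 3.85
tool_pos: [0.6023, 0.2223, 0.0564]
orientation: [180.0, -0.0, -3.2]
force: [-0.2, -0.8, 1.1]
opening: 0.0002
gripper_force: 0.0
```

{"name": "move_arm", "arguments": {
  "moves": [0, 0, 0, 0.1, 0, 0, 0, 0, 0, 0, 0.1, 0, 0, 0, 0, 0, 0, 0, 0, 0, 0]
}}

```text
clock: 4.15
tool_pos: [0.6024, 0.2224, 0.056]
orientation: [-180.0, -0.0, -3.2]
force: [-5.2, -0.8, 12.9]
opening: 0.0006
gripper_force: 6.1
```

The cover is on its stop at z = 48 mm. I'll lift straight up and check.

{"name": "move_arm", "arguments": {
  "moves": [0, 0, 0, -1, 0, 0, 0, 0, 0, 0, -3, 0, 0, 0, 0, 0, 0, -4, 0, 0, 0, 0, 0, 0, -4, 0, 0, 0, 0, 0, 0, -4, 0, 0, 0, 0, 0, 0, 0, 0, 0, 0, 0, 0, 0, 0, 0, 0, 0]
}}

```text
clock: 4.85
tool_pos: [0.6027, 0.2226, 0.216]
orientation: [-179.9, -0.1, -3.2]
force: [-1.0, 0.1, -0.3]
opening: 0.0003
gripper_force: 0.0
```

Run:
```python
from h import *
p,d=vision.snapshot("scene"); q,d2=vision.snapshot("top")
a=cv2.resize(p[180:340,100:420],(800,400)); cv2.imwrite("pics/s2.png",a[:,:,::-1])
cv2.imwrite("pics/t2.png",cv2.resize(q[150:290,140:400],(780,420))[:,:,::-1])
for n,i,dd,(r0,r1,c0,c1) in(("A scene",p,d,(220,320,130,250)),("B scene",p,d,(180,260,310,420))):
    W=cloud("scene",dd)[r0:r1,c0:c1]; h=cv2.cvtColor(i,cv2.COLOR_RGB2HSV)[r0:r1,c0:c1]
    k=(h[...,1]>150)&(abs(h[...,0].astype(int)-112)<15)
    print(n,np.percentile(W[k][:,2],[5,50,95]).round(3))
```

```text
A scene [0.045 0.047 0.049]
B scene [0.047 0.076 0.094]
```

View pics/s2.png

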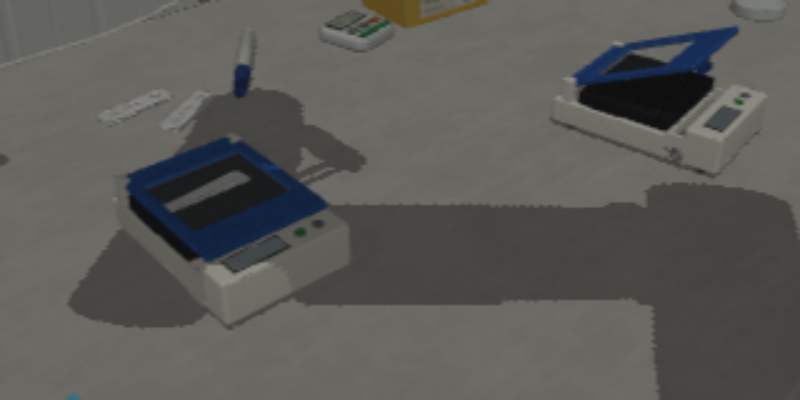

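View pics/t2.png

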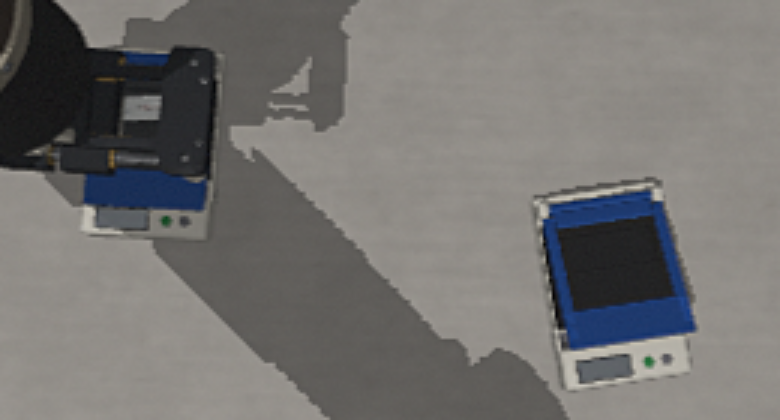

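The loaded reader's cover is flat: its blue frame lies at 45–49 mm in height. The card is visible under it at about (210,190) in the scene crop. The other cover still stands open, around (660,55), and the arm is clear.

```bash
python3 -c "
from plant import ctrl; print(ctrl.close_job())"
```

```text
the job is handed in; nothing more can be done
None
```

The loaded reader's cover is shut and stayed down after I let go, the card is still visible in its bay, the empty reader's cover still stands open, and I handed the job in at about 5 s on the robot's clock (no verdict was returned).

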